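# Open the push-and-turn safety bottle

### The job

Open the amber bottle: push its blue safety cap down against the spring, keep it down while turning it about a sixth of a turn counter-clockwise (seen from above), until it is free, then let it rise and lift it off. Set the cap down gently, right way up, in the round dish and let go. Never push, pull or twist the cap against the bottle with more than about 25 N, and leave everything else on the bench where it is.

Things in the scene. Friction and masses are not known exactly. Their poses are not given: they have to be found in the camera images.
- holder: grey steel foot 130 x 100 x 12 mm (x, y, z) fixed to the bench, with four upright posts (58 mm high, 40.5 mm from the axis) round an amber bottle, 65 mm diameter, that cannot turn or tip. Origin: centre of the foot's underside, on the bottle's axis; z up. The bottle stands on a yielding rubber pad: pushed down it sinks some mm and comes back up.
- neck (a point): centre of the bottle's neck rim while nothing pushes on it, 140 mm above the holder's origin, hidden inside the closed cap. The neck is 26 mm thick, with two lugs (36 mm over both) under which the cap's two inner tabs are hooked. The bottle's shoulder ends 106 mm above the holder's origin. A sprung disc in the neck pushes the cap up.
- cap: blue ribbed round cap, 47 mm diameter over the ribs, 34 mm tall, about 45 g, loose, white raised bar on its top. Origin: centre of its lower edge; z up along its axis, x along the white bar. Closed it sits on the bottle's axis, lower edge about 116 mm above the bench, x within 0.1 rad of the holder's x. Clear of the neck once raised 30 mm.
- cap_top (a point): centre of the cap's flat top, 34 mm above the cap's origin. The cap can neither turn nor lift until pushed 4 to 5 mm down relative to the bottle against the spring, which takes 11 to 12 N; at about 15 N it is fully down on the neck, and more force only strains the bottle. The hand must travel further than that, since the bottle's pad yields too: go by force.
- cap_grip (a point): on the cap's axis, 20 mm above its lower edge: grip the ribbed side here, any yaw. Held down at 14 to 18 N the cap turns counter-clockwise seen from above with light drag, about 1.2 rad from closed to a hard stop; from 0.95 rad to the stop it is free: ease the push, the spring raises it a few mm, then it lifts straight off. Let go while pushed down and turned, it is thrown off.
- dish: round aluminium dish fixed to the bench, 132 mm outer diameter at the rim, 14 mm high, wall 4 mm, with a cork floor of 108 mm diameter. Origin: centre of its underside.
- dish_floor (a point): centre of the dish's cork floor, 5.5 mm above the bench.
- thread_spool_1: bystander: red thread spool with black ends, 56 mm diameter, 45 mm tall, loose; origin centre of its underside.
- thread_spool_3: bystander: blue thread spool with white ends, 52 mm diameter, 57 mm tall, loose; origin centre of its underside.
- masking_tape: bystander: roll of tan masking tape, 98 mm diameter, 25 mm tall, loose; origin centre of its underside.
- beeswax: bystander: yellow beeswax block 35 x 52 x 17 mm, loose; origin centre of its underside.
- rivet_box: bystander: flat box of rivets with a red lid, 111 x 161 x 42 mm, loose; origin centre of its underside.

How it is judged:
On the way, in this order (a step that is already met when the one before it is completed fails the run):
1. the cap has been turned at least 0.8 rad on the bottle while still hooked on the neck (angle between the x axis of cap and the x axis of holder, either way round above 0.8 rad and z of cap in the frame of holder below 0.119 m and horizontal distance between cap and holder below 0.006 m), for 0.1 s.
2. the cap is lifted clear of the neck, upright, in the fingers (z of cap in the frame of holder above 0.146 m and angle between cap's own z axis and vertical below 0.4 rad and contact force between the fingers and cap above 0.5 N), for 0.1 s.
At the end, for the whole second after the job is handed in: the cap stands right way up (within 0.12 rad) flat on the dish's cork floor (lower edge within 4 mm of it), its centre within 34 mm of the dish's centre, at rest and let go (horizontal distance between cap and dish_floor below 0.034 m and z of cap in the frame of dish_floor below 0.004 m and angle between cap's own z axis and vertical below 0.12 rad and linear speed of cap below 0.02 m/s and contact force between the fingers and cap below 0.05 N); the robot touches nothing.
It fails at once if the cap is forced against the bottle with more than 36 N (all contacts added up) (contact force between cap and holder above 36 N).
It fails at once if the cap is dropped or thrown: moves faster than 0.35 m/s while no finger touches it (linear speed of cap above 0.35 m/s and contact force between the fingers and cap below 0.01 N).
It fails at once if the cap is struck into the dish with more than 35 N (contact force between cap and dish above 35 N).
It fails at once if a bystander is moved by more than 25 mm (distance of any of thread_spool_1, thread_spool_3, masking_tape, beeswax, rivet_box from where it was at the start of the episode above 0.025 m).
It also fails if it takes over 72 s, if anything falls off the work surface, if the arm or the gripper's body presses on something with over 40 N, if the wrist force passes 120 N, or if a joint passes its speed limit or range.

### The arm

A 6-joint arm with a two-finger parallel gripper is mounted at the origin on the work surface; the furniture and walls round the work are solid. World frame = base frame: x ahead of the robot, y to its left, z up, the work surface at z = 0. Lengths are in m, angles in rad, forces in N, time in s.
With the tool pointing down it reaches from about 0.35 to 0.775 m from the base axis. Payload 7.3 kg.
Tool frame: the origin (TCP) lies at the very end of the fingers, on their centre line; the grasp point (between the pads) lies 19 mm behind it; z points along the fingers, y is the line along which they close (so a half turn about z gives the same grasp; the last joint's range is limited). The gripper opens to 92 mm and grips with 3 to 60 N. Pads are 19 mm wide; open, the fingers measure 130 mm over their backs; the gripper's body (75 mm by 190 mm) begins 47 mm behind the grasp point.
Start: joints at [-0.146, 0.342, 1.524, -0, 1.275, -0.146], TCP at [0.525, 0, 0.196] pointing down, gripper open.
Joint ranges: [-2.53, 2.53], [-0.77, 2.02], [0.04, 2.7], [-1, 4.14], [0.28, 2.66], [-3.11, 3.11]. Speed limits (rad/s): [2.57, 2.57, 3.14, 3.14, 3.14, 3.14].

### API

Orientations are given as [roll, pitch, yaw] about the fixed x, y, z axes, in that order (R = Rz(yaw) Ry(pitch) Rx(roll)).
In Python, from cell import robot, read_camera, get_calibration gives the robot as it stands. The module is installed in compiled form; this text tells all that it offers.
- The arm moves only by the tool send_rows, never from a script. Its argument "plan" is a list of rows, each a list of 2 entries, a list of its own where there are three numbers: the shift along the tool's x, y, z as a fraction of full scale, then the turn, a rotation vector about the tool's x, y, z as a fraction of full scale. A call has exactly 10 rows; each row shifts and turns the commanded pose from where the row before left it, along the tool's axes as they then stand; what a row does not reach is not made up. Full scale, the value 1, is 0.025 m for a shift and 90 degrees for a turn. A row lasts 1/8 s, in which the tool goes at most 62.5 mm and 10.7 degrees, less where a joint would pass 70% of its speed; a pose out of reach is approached as far as the arm can. A call with a number of a shift or a turn outside -1 to 1 is refused whole. A call with a gripper value outside its range is refused whole. "gripper" is the opening, from -1 (shut) to 1 (fully open), so that 0 is half open, set as the call begins (left out, the last holds). The fingers move at their own pace and stop on an object; "force" is the grip in N (left out, the last holds). Time passes only in rows, so rows that do not move let the fingers close, or fill a call up. It gives the time, the measured TCP pose, the force, the opening and the grip force at its end, in the units of the state.
- robot.observe(): the state, without advancing time (a new reading comes with each control period).
- read_camera(name): name is "scene" or "side" or "wrist"; returns (picture, depth): 384x512x3 uint8, blue, green, red; 384x512 float32, m along the optical axis (not along the pixel's ray), 0 where there is no reading.
- get_calibration(name): a dict with "intrinsics" (3x3 intrinsics, pixels), "rvec" (rotation vector, rad) and "tvec" (3), from world to camera coordinates, as OpenCV has them. Camera axes: x right, y down, z forward; pixel columns grow to the right and rows downward; lengths in m; the calibration is good to about 2 mm. A picture is of the moment at which its call begins: read the wrist's pose just before it. get_calibration takes no time and is no camera call; for the wrist camera it gives the pose at the moment of the call.
- robot.hand_in(): hands the job in; it is judged then, once.
The state is a dict: "time": time; "qpos": joint angles; "qvel": joint speeds; "joint_efforts": joint torques, N m; "tool_pos": TCP position; "tool_rot": TCP orientation; "contact_force": force on the tool from outside, world axes, zero at the start; "torque": the same for the moment, N m; "opening": finger opening in m; "grip_force": force on a finger pad.
Only numpy, scipy, OpenCV 4.12 (cv2) and the standard library are available. Lean on these libraries where they do the work, as an engineer would, in place of code of your own. Each camera call takes 0.05 s, during which the arm holds its last target. There are 200 camera calls.

## Working session

There is one attempt and no reset: what is moved stays moved. The work goes in short steps, Python scripts to look and compute and a tool call to move; the robot and the scene stay as the last step left them, time stands still between calls to the robot, and variables do not carry over. Pictures are saved under pics/ and viewed, at most 10 in all, crops included, and the job is handed in when it is done.

Besides the shell and the picture viewer there is one more tool, called after ">>>" by a JSON object that holds its "method" and its "body". send_rows: Moves the arm, as the interface text tells. Shift numbers are shares of 0.025 m and turn numbers shares of 90 degrees, none past 1 either way. Its arguments: {"type":"object","properties":{"plan":{"type":"array"},"gripper":{"type":"number"},"force":{"type":"number"}},"required":["plan"]}

```bash
mkdir -p pics
cat > h.py <<'E'
import numpy as np, cv2
from cell import robot, read_camera, get_calibration
def cal(n):
    c=get_calibration(n); R=cv2.Rodrigues(np.array(c["rvec"],float))[0]
    return np.array(c["intrinsics"],float),R,np.array(c["tvec"],float).ravel()
def plane(uv,z,C):
    K,R,t=C; d=R.T@np.linalg.inv(K)@np.array([uv[0],uv[1],1.]); o=-R.T@t
    return o+d*(z-o[2])/d[2]
def cloud(depth,C):
    K,R,t=C; v,u=np.indices(depth.shape); P=np.stack([(u-K[0,2])/K[0,0]*depth,(v-K[1,2])/K[1,1]*depth,depth],-1)
    return (P-t)@R
E
python3 - <<'E'
from h import *
s=robot.observe(); print(s)
ims=[]
for n in("scene","side"):
    C=cal(n); im,d=read_camera(n); np.savez(f"{n}.npz",im=im,d=d); cv2.imwrite(f"pics/{n}0.png",im)
    P=cloud(d,C); hsv=cv2.cvtColor(im,cv2.COLOR_BGR2HSV)
    print(n,"cam",-C[1].T@C[2])
    m=((cv2.inRange(hsv,(95,100,40),(130,255,255))>0)&(d>0)).astype(np.uint8)
    k,l,st,ce=cv2.connectedComponentsWithStats(m)
    for i in range(1,k):
        if st[i,4]>60: print("blue",st[i],ce[i].round(),np.percentile(P[l==i],[2,50,98],axis=0).round(3).tolist())
E
```

```text
{'time': 0.0, 'qpos': array([-1.45980547e-01,  3.42720405e-01,  1.52500213e+00,  2.10838247e-05,
        1.27542147e+00, -1.46027908e-01]), 'qvel': array([ 0.00019059,  0.00028668, -0.00094648, -0.00090679,  0.00035633,
       -0.00035096]), 'joint_efforts': array([ 7.61924657e-04, -4.31245601e+01, -2.44219762e+01,  7.17750052e-02,
        5.59406646e-02, -1.04314388e-04]), 'tool_pos': array([5.24545666e-01, 1.06387176e-04, 1.95051413e-01]), 'tool_rot': array([-3.14006076e+00, -2.45681612e-04,  1.57083735e+00]), 'contact_force': array([-0.8689171 ,  0.89090476,  0.15933453]), 'torque': array([-0.02184615, -0.08031252,  0.01669755]), 'grip_force': 0.0, 'opening': 0.09153137062166886}
scene cam [0.155915   0.69701277 0.83703646]
side cam [0.36511387 0.75857968 0.67029844]
blue [142 125   9  11  66] [146. 129.] [[0.9, -0.758, -0.003], [0.91, -0.744, 0.019], [0.925, -0.736, 0.035]]
blue [211 178  20  21 340] [221. 188.] [[0.507, -0.153, 0.12], [0.527, -0.122, 0.144], [0.548, -0.114, 0.153]]
blue [207 270  15  16 189] [214. 277.] [[0.504, 0.053, 0.009], [0.517, 0.061, 0.03], [0.532, 0.065, 0.048]]
```

View pics/scene0.png

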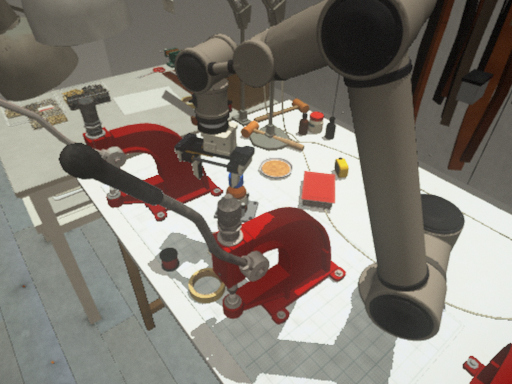

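View pics/side0.png

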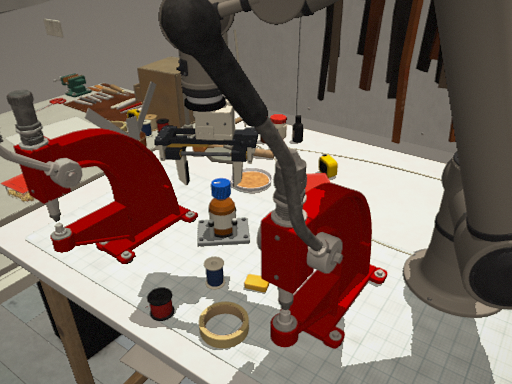

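The side view shows the cap at (221,188), the holder foot at (223,232), the dish at (252,180), and two red presses either side. The scene view has the dish at (277,169), with the rivet box at (318,190).

Run:
```python
from h import *
def comps(n,lo,hi,name,mn=80,zr=(-.02,.5)):
    f=np.load(n+".npz"); im,d=f["im"],f["d"]; C=cal(n); P=cloud(d,C); hsv=cv2.cvtColor(im,cv2.COLOR_BGR2HSV)
    m=((cv2.inRange(hsv,lo,hi)>0)&(d>0)&(P[...,0]<.9)&(P[...,2]<zr[1])&(abs(P[...,1])<.45)&(P[...,2]>zr[0])).astype(np.uint8)
    k,l,st,ce=cv2.connectedComponentsWithStats(m)
    for i in range(1,k):
        if st[i,4]>mn:
            print(n,name,st[i],np.percentile(P[l==i],[1,50,99],axis=0).round(3).tolist())
            c=max(cv2.findContours((l==i).astype(np.uint8),0,1)[0],key=len)
            if name=="cork": e=cv2.fitEllipse(cv2.convexHull(c)); print("  ell",e,plane(e[0],.0055,C).round(4))
for n in("scene","side"):
    comps(n,(5,70,120),(22,255,255),"cork",100,(-.02,.03))
    comps(n,(0,150,60),(5,255,255),"red",150)
f=np.load("side.npz"); im,d=f["im"],f["d"]; C=cal("side"); P=cloud(d,C)
hsv=cv2.cvtColor(im,cv2.COLOR_BGR2HSV)
roi=np.zeros(d.shape,bool); roi[165:215,200:245]=1
m=roi&(P[...,2]>.146)&(P[...,2]<.155)&(P[...,1]<-.05)&(P[...,1]>-.2)
pts=P[m][:,:2].astype(np.float32); print("cap top",len(pts),P[m].mean(0),cv2.minEnclosingCircle(pts),np.percentile(P[m][:,2],[5,50,95]))
w=m&(hsv[...,1]<110)&(hsv[...,2]>120); print("white",np.argwhere(w)[:, ::-1].tolist(),P[w].round(3).tolist())
# foot top plane z~.012
m=(P[...,2]>.008)&(P[...,2]<.016)&(abs(P[...,0]-.53)<.12)&(abs(P[...,1]+.13)<.1)&(hsv[...,1]<60)&(hsv[...,2]<180)
k,l,st,ce=cv2.connectedComponentsWithStats(m.astype(np.uint8)); i=1+st[1:,4].argmax()
print("foot",st[i],cv2.minAreaRect(P[l==i][:,:2].astype(np.float32)))
big=cv2.resize(im[150:250,190:290],(800,800),interpolation=cv2.INTER_CUBIC)[:600]; cv2.imwrite("pics/crop.png",big)
# obstacles map around, top heights
for n in("side","scene"):
    f=np.load(n+".npz"); Q=cloud(f["d"],cal(n)); 
    for lo,hi in((.06,.12),(.12,.2),(.2,.35)):
        q=Q[(f["d"]>0)&(Q[...,2]>lo)&(Q[...,2]<hi)&(Q[...,0]>.2)&(Q[...,0]<.9)&(abs(Q[...,1])<.4)]
        h,_,_=np.histogram2d(q[:,0],q[:,1],[np.arange(.2,.95,.05),np.arange(-.4,.45,.05)]); print(n,lo,hi); print("\n".join("%.2f "%(.2+.05*i)+" ".join("%4d"%v for v in r) for i,r in enumerate(h)))
```

```text
scene cork [262 161  28  16 345] [[0.434, -0.449, -0.001], [0.484, -0.402, 0.003], [0.533, -0.358, 0.007]]
  ell ((275.35101318359375, 168.3915557861328), (15.688733100891113, 28.093751907348633), 94.02664184570312) [ 0.483  -0.4005  0.0055]
scene cork [188 268  37  31 226] [[0.437, 0.129, -0.002], [0.489, 0.191, 0.022], [0.534, 0.222, 0.025]]
  ell ((206.2962188720703, 283.1216125488281), (29.490747451782227, 37.09362030029297), 71.44639587402344) [0.4886 0.1664 0.0055]
scene red [  83  124  114   67 2840] [[0.697, -0.149, 0.063], [0.752, -0.058, 0.255], [0.836, 0.086, 0.328]]
scene red [303 172  31  30 823] [[0.242, -0.395, 0.033], [0.299, -0.311, 0.038], [0.357, -0.239, 0.042]]
scene red [176 176  43  26 277] [[0.63, -0.24, 0.012], [0.682, -0.157, 0.017], [0.729, -0.093, 0.068]]
scene red [ 218  209  127  114 5082] [[0.174, -0.001, 0.013], [0.299, 0.171, 0.125], [0.364, 0.288, 0.329]]
scene red [225 263  20  24 271] [[0.336, 0.271, 0.229], [0.349, 0.29, 0.258], [0.36, 0.301, 0.297]]
scene red [490 345  22  39 453] [[-0.174, 0.197, 0.113], [-0.094, 0.342, 0.311], [-0.072, 0.368, 0.
[... 8932 characters left out ...]
    0    0    0    0
0.50    0    0    0    0    0    0    0    0  235    0    0    0    0    0    0    0
0.55    0    0    0    0    0    0    0  166  446    0    0    0    0    0    0    0
0.60    0    0    0    0    0    0    0   52  122    0    0    0    0    0    0    0
0.65    0    0    0    0    0   10    0    0    0    0    0    0    0    0    0    0
0.70    0    0    0    0    0  154  402   62    0    0    0    0    0    0    0    0
0.75    0    0    0    0    0    4  214  529  216  385    2    0    0    0    0    0
0.80    0    0    0    0    0    0    0   40  199  414    6    0    0    0    0    0
0.85    0    0    0    0    0    0    0    1    0   36    0    0    0    0    0    0
```

View pics/crop.png

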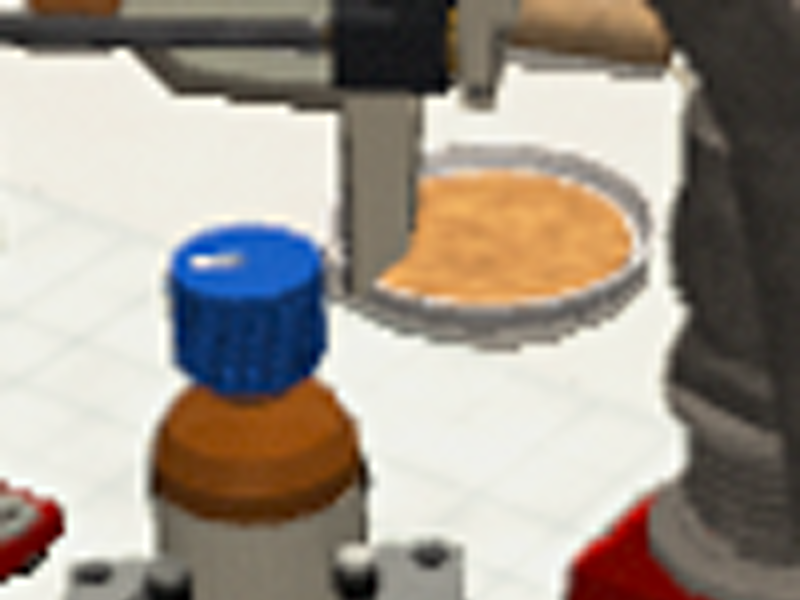

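Crop: cap top centred at about (245,260) with the white bar at (215,260), and the dish is clear of it. The cap and foot fits agree at (0.529, -0.136), with yaw about 10°. Moving above the cap now.

>>> {"method": "send_rows", "body": {"plan": [[[-0.6, 0.02, 0], [0, 0, 0]], [[-0.7, 0.02, 0], [0, 0, 0]], [[-0.7, 0.02, 0], [0, 0, 0]], [[-0.7, 0.02, 0], [0, 0, 0]], [[-0.7, 0.02, 0], [0, 0, 0]], [[-0.7, 0.02, 0], [0, 0, 0]], [[-0.7, 0.02, 0], [0, 0, 0]], [[-0.64, 0.05, 0], [0, 0, 0]], [[0, 0, 0], [0, 0, 0]], [[0, 0, 0], [0, 0, 0]]], "gripper": 1, "force": 45}}

```text
time: 1.35
tool_pos: [0.5297, -0.1357, 0.1957]
tool_rot: [-3.141, -0.0, 1.571]
contact_force: [0.1, 0.2, -0.4]
opening: 0.0922
grip_force: 0.0
```

Run:
```python
from h import *
s=robot.observe(); print(s["time"],s["tool_pos"],s["tool_rot"],s["contact_force"])
C=cal("wrist"); im,d=read_camera("wrist"); P=cloud(d,C); hsv=cv2.cvtColor(im,cv2.COLOR_BGR2HSV)
cv2.imwrite("pics/wrist0.png",im); print("cam",-C[1].T@C[2])
m=(cv2.inRange(hsv,(95,100,40),(130,255,255))>0)&(d>0)&(P[...,2]>.1)
print(m.sum(), np.percentile(P[m],[1,50,99],axis=0).round(4))
t=(P[...,2]>.147)&(P[...,2]<.155)&(np.hypot(P[...,0]-.529,P[...,1]+.136)<.035); p=P[t]; print(cv2.minEnclosingCircle(p[:,:2].astype(np.float32)),p.mean(0))
for n in("scene","side"):
    C=cal(n); im,d=read_camera(n); hsv=cv2.cvtColor(im,cv2.COLOR_BGR2HSV); P=cloud(d,C)
    m=((cv2.inRange(hsv,(5,70,120),(22,255,255))>0)&(d>0)&(P[...,1]<-.3)&(P[...,2]<.03)&(P[...,0]<.6)).astype(np.uint8)
    k,l,st,ce=cv2.connectedComponentsWithStats(m); i=1+st[1:,4].argmax()
    c=max(cv2.findContours((l==i).astype(np.uint8),0,1)[0],key=len);e=cv2.fitEllipse(cv2.convexHull(c)); print(n,st[i],e,plane(e[0],.0055,C),cv2.minEnclosingCircle(P[l==i][:,:2].astype(np.float32)))
```

```text
1.35 [ 0.52971964 -0.13568002  0.19565286] [-3.14149210e+00 -4.16732766e-04  1.57075044e+00] [ 0.10530012  0.17067712 -0.36811276]
cam [ 0.53087475 -0.05381217  0.38492273]
2779 [[ 0.5104 -0.1556  0.1206]
 [ 0.5308 -0.1304  0.1501]
 [ 0.5527 -0.1124  0.1518]]
((0.5318204164505005, -0.1353807896375656), 0.023009659722447395) [ 0.5319103  -0.13458386  0.15025041]
scene [262 160  28  17 366] ((275.55133056640625, 168.09628295898438), (16.3519344329834, 27.770784378051758), 93.14533996582031) [ 0.48291921 -0.40261692  0.0055    ] ((0.4832720458507538, -0.4040214419364929), 0.06209980696439743)
side [234 171  35  17 463] ((250.9189453125, 179.3405303955078), (16.528823852539062, 35.26873016357422), 89.24520874023438) [ 0.48322429 -0.41190229  0.0055    ] ((0.4868152439594269, -0.4060976505279541), 0.06310451030731201)
```

View pics/wrist0.png

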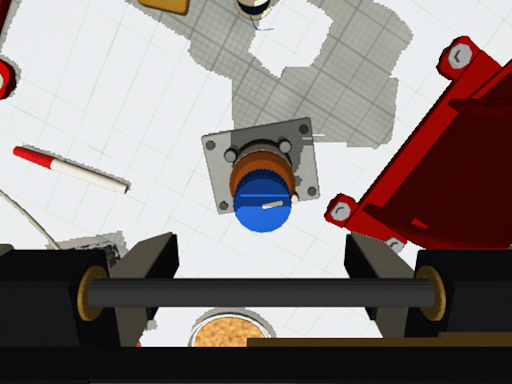

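The wrist view shows the cap centred at (262,205) between the fingers, with its white bar at (271,204) and the dish at (231,330). Centre is about (0.5305, -0.1357), so I'm descending round it.

>>> {"method": "send_rows", "body": {"plan": [[[0, 0.03, 0.3], [0, 0, 0]], [[0, 0, 0.4], [0, 0, 0]], [[0, 0, 0.4], [0, 0, 0]], [[0, 0, 0.4], [0, 0, 0]], [[0, 0, 0.4], [0, 0, 0]], [[0, 0, 0.4], [0, 0, 0]], [[0, 0, 0.4], [0, 0, 0]], [[0, 0, 0.34], [0, 0, 0]], [[0, 0, 0], [0, 0, 0]], [[0, 0, 0], [0, 0, 0]]]}}

```text
time: 2.75
tool_pos: [0.5307, -0.1361, 0.12]
tool_rot: [3.141, 0.0, 1.571]
contact_force: [0.5, 0.1, -0.1]
opening: 0.0919
grip_force: 0.0
```

>>> {"method": "send_rows", "body": {"plan": [[[0, 0, 0], [0, 0, 0]], [[0, 0, 0], [0, 0, 0]], [[0, 0, 0], [0, 0, 0]], [[0, 0, 0], [0, 0, 0]], [[0, 0, 0], [0, 0, 0]], [[0, 0, 0], [0, 0, 0]], [[0, 0, 0], [0, 0, 0]], [[0, 0, 0], [0, 0, 0]], [[0, 0, 0], [0, 0, 0]], [[0, 0, 0], [0, 0, 0]]], "gripper": -0.1, "force": 10}}

```text
time: 4.0
tool_pos: [0.5305, -0.136, 0.1198]
tool_rot: [3.141, 0.0, 1.571]
contact_force: [-0.9, -0.2, -0.2]
opening: 0.0409
grip_force: 0.0
```

Run:
```python
from h import *
im,d=read_camera("side"); a=cv2.resize(im[130:230,160:260],(400,400),interpolation=cv2.INTER_CUBIC)
w,dw=read_camera("wrist"); b=cv2.resize(w[100:384,114:398],(400,400))
cv2.imwrite("pics/g1.png",np.hstack([a,b]))
s=robot.observe();print(s["opening"],s["grip_force"])
```

```text
0.041016394437339065 0.0
```

View pics/g1.png

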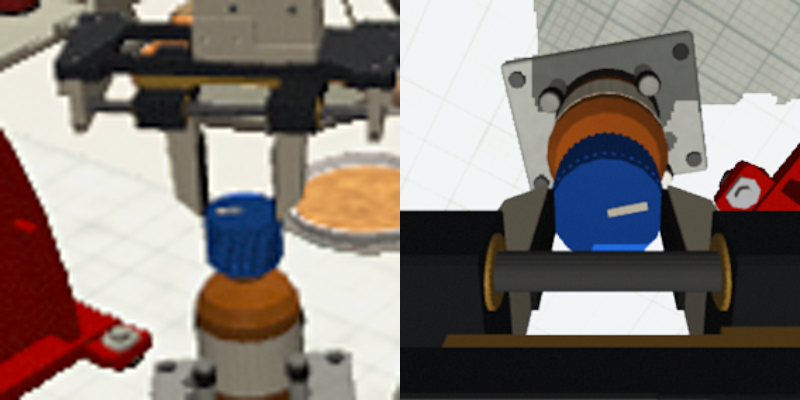

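Run:
```python
from h import *
pt=np.array([[.5305,-.136,.12],[.5305,-.136,.15],[.5305,-.136,.116],[.5305,-.136,.0]])
for n,o,k in(("side",(160,130),4),("wrist",(114,100),400/284)):
    K,R,t=cal(n); p=cv2.projectPoints(pt,cv2.Rodrigues(R)[0],t,K,None)[0].reshape(-1,2); print(n,p.round(1).tolist(),((p-o)*k).round().tolist())
    im,d=read_camera(n); P=cloud(d,(K,R,t)); hsv=cv2.cvtColor(im,cv2.COLOR_BGR2HSV)
    m=(cv2.inRange(hsv,(95,100,40),(130,255,255))>0)&(abs(P[...,0]-.53)<.05)&(abs(P[...,1]+.13)<.05)
    for a in np.arange(.11,.16,.005):
        q=P[m&(P[...,2]>=a)&(P[...,2]<a+.005)]
        if len(q): print(round(a,3),len(q),q.min(0).round(3)[:2],q.max(0).round(3)[:2])
    # near-finger points: not blue, z .11-.2, small box
    q=P[~m&(abs(P[...,0]-.53)<.06)&(abs(P[...,1]+.136)<.02)&(P[...,2]>.112)&(P[...,2]<.2)]
    for sgn in(-1,1):
        r=q[(q[:,0]-.5305)*sgn>.018]; 
        if len(r): print("finger",sgn,len(r),np.percentile(r,[1,5,50,95,99],axis=0).round(3).tolist())
```

```text
side [[220.1, 193.5], [219.5, 182.7], [220.2, 195.0], [222.5, 233.6]] [[241.0, 254.0], [238.0, 211.0], [241.0, 260.0], [250.0, 415.0]]
0.11 1 [ 0.519 -0.133] [ 0.519 -0.133]
0.115 11 [ 0.509 -0.133] [ 0.543 -0.116]
0.12 32 [ 0.506 -0.139] [ 0.548 -0.113]
0.125 32 [ 0.507 -0.141] [ 0.548 -0.114]
0.13 36 [ 0.506 -0.139] [ 0.547 -0.113]
0.135 34 [ 0.507 -0.133] [ 0.547 -0.114]
0.14 33 [ 0.507 -0.134] [ 0.55  -0.113]
0.145 42 [ 0.507 -0.156] [ 0.547 -0.114]
0.15 106 [ 0.509 -0.158] [ 0.551 -0.115]
0.155 2 [ 0.509 -0.131] [ 0.509 -0.13 ]
finger -1 133 [[0.491, -0.146, 0.125], [0.491, -0.14, 0.156], [0.5, -0.127, 0.18], [0.508, -0.124, 0.198], [0.509, -0.123, 0.2]]
finger 1 164 [[0.55, -0.146, 0.125], [0.55, -0.141, 0.15], [0.556, -0.127, 0.178], [0.567, -0.124, 0.198], [0.569, -0.123, 0.199]]
wrist [[259.3, 229.9], [259.0, 251.6], [259.3, 227.5], [259.9, 182.2]] [[205.0, 183.0], [204.0, 213.0], [205.0, 180.0], [206.0, 116.0]]
0.115 39 [ 0.512 -0.123] [ 0.551 -0.112]
0.12 142 [ 0.509 -0.129] [ 0.551 -0.112]
0.125 163 [ 0.511 -0.126] [ 0.552 -0.112]
0.13 177 [ 0.51  -0.126] [ 0.553 -0.112]
0.135 192 [ 0.509 -0.13 ] [ 0.553 -0.112]
0.14 229 [ 0.51  -0.128] [ 0.553 -0.112]
0.145 1647 [ 0.51  -0.154] [ 0.553 -0.112]
0.15 2740 [ 0.511 -0.153] [ 0.553 -0.113]
0.155 1 [ 0.511 -0.13 ] [ 0.511 -0.13 ]
finger -1 1633 [[0.496, -0.144, 0.152], [0.498, -0.141, 0.157], [0.507, -0.124, 0.177], [0.511, -0.123, 0.197], [0.511, -0.123, 0.198]]
finger 1 1690 [[0.552, -0.145, 0.135], [0.552, -0.142, 0.154], [0.556, -0.124, 0.176], [0.565, -0.123, 0.197], [0.568, -0.123, 0.198]]
```

Depth puts the fingers beside the cap and in line with it. The commanded opening may simply stop short of contact, so I'll close further.

>>> {"method": "send_rows", "body": {"plan": [[[0, 0, 0], [0, 0, 0]], [[0, 0, 0], [0, 0, 0]], [[0, 0, 0], [0, 0, 0]], [[0, 0, 0], [0, 0, 0]], [[0, 0, 0], [0, 0, 0]], [[0, 0, 0], [0, 0, 0]], [[0, 0, 0], [0, 0, 0]], [[0, 0, 0], [0, 0, 0]], [[0, 0, 0], [0, 0, 0]], [[0, 0, 0], [0, 0, 0]]], "gripper": -0.4, "force": 10}}

```text
time: 5.45
tool_pos: [0.5305, -0.136, 0.1197]
tool_rot: [3.142, 0.0, 1.571]
contact_force: [-0.7, 0.8, -0.0]
opening: 0.0277
grip_force: 0.0
```

Run:
```python
from h import *
f=np.load("side.npz"); P=cloud(f["d"],cal("side"))
print("start"); 
for v in range(168,190,3): print(v,P[v,236].round(3),P[v,240].round(3))
im,d=read_camera("side"); P=cloud(d,cal("side"))
q=(abs(P[...,0]-.53)<.06)&(abs(P[...,1]+.13)<.04)&(P[...,2]>.1)&(P[...,2]<.2)
hsv=cv2.cvtColor(im,cv2.COLOR_BGR2HSV); q&=~(cv2.inRange(hsv,(95,100,40),(130,255,255))>0)
for z in np.arange(.1,.2,.005):
    r=P[q&(P[...,2]>=z)&(P[...,2]<z+.005)]
    if len(r): print(round(z,3),len(r),r.min(0).round(3),r.max(0).round(3))
w,dw=read_camera("wrist"); 
cv2.imwrite("pics/g2.png",np.hstack([cv2.resize(im[130:230,160:260],(400,400),interpolation=cv2.INTER_CUBIC),cv2.resize(w[100:384,114:398],(400,400))]))
```

```text
start
168 [0.469 0.01  0.269] [0.462 0.009 0.269]
171 [0.47  0.01  0.263] [0.462 0.009 0.263]
174 [0.47  0.007 0.254] [0.462 0.006 0.254]
177 [0.47  0.011 0.25 ] [0.462 0.01  0.25 ]
180 [0.47  0.01  0.242] [0.462 0.009 0.242]
183 [0.47  0.01  0.236] [ 0.514 -0.385  0.007]
186 [ 0.523 -0.359  0.011] [ 0.51  -0.35   0.017]
189 [ 0.523 -0.357  0.002] [ 0.511 -0.357  0.002]
0.1 77 [ 0.505 -0.15   0.1  ] [ 0.552 -0.112  0.105]
0.105 29 [ 0.515 -0.14   0.105] [ 0.547 -0.119  0.109]
0.11 7 [ 0.52  -0.127  0.11 ] [ 0.534 -0.123  0.113]
0.115 4 [ 0.507 -0.138  0.118] [ 0.548 -0.119  0.12 ]
0.12 2 [ 0.551 -0.13   0.123] [ 0.551 -0.127  0.124]
0.125 1 [ 0.551 -0.13   0.127] [ 0.551 -0.13   0.127]
0.13 3 [ 0.506 -0.139  0.132] [ 0.551 -0.126  0.135]
0.135 3 [ 0.506 -0.144  0.137] [ 0.55  -0.125  0.138]
0.14 2 [ 0.549 -0.125  0.142] [ 0.549 -0.124  0.144]
0.145 1 [ 0.55  -0.127  0.148] [ 0.55  -0.127  0.148]
0.15 27 [ 0.508 -0.159  0.15 ] [ 0.55  -0.125  0.155]
0.155 13 [ 0.509 -0.141  0.156] [ 0.554 -0.125  0.16 ]
0.16 26 [ 0.5   -0.144  0.16 ] [ 0.558 -0.122  0.165]
0.165 31 [ 0.5   -0.145  0.165] [ 0.56  -0.124  0.17 ]
0.17 29 [ 0.499 -0.148  0.17 ] [ 0.561 -0.124  0.175]
0.175 32 [ 0.499 -0.149  0.175] [ 0.56  -0.124  0.18 ]
0.18 29 [ 0.498 -0.147  0.18 ] [ 0.561 -0.123  0.185]
0.185 36 [ 0.498 -0.145  0.185] [ 0.561 -0.123  0.19 ]
0.19 37 [ 0.498 -0.145  0.19 ] [ 0.561 -0.123  0.195]
0.195 38 [ 0.497 -0.144  0.195] [ 0.563 -0.125  0.199]
```

View pics/g2.png

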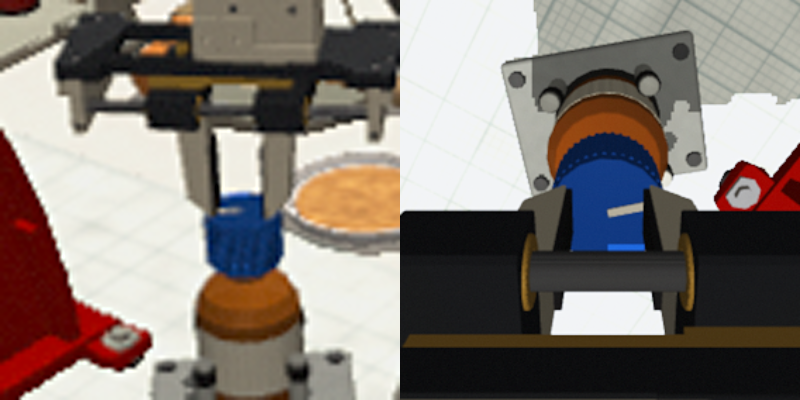

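The closed fingers at crop (215,205) sit above the cap. The real fingertips end at z≈0.155 while the reported TCP is 0.120, so the tips are about 37 mm higher than reported. It was the same at the start: tip at 0.235, TCP at 0.195. I'll open, then measure the tip and body heights before going lower.

>>> {"method": "send_rows", "body": {"plan": [[[-0.1, 0, 0], [0, 0, 0]], [[0, 0, 0], [0, 0, 0]], [[0, 0, 0], [0, 0, 0]], [[0, 0, 0], [0, 0, 0]], [[0, 0, 0], [0, 0, 0]], [[0, 0, 0], [0, 0, 0]], [[0, 0, 0], [0, 0, 0]], [[0, 0, 0], [0, 0, 0]], [[0, 0, 0], [0, 0, 0]], [[0, 0, 0], [0, 0, 0]]], "gripper": 1}}

```text
time: 6.8
tool_pos: [0.5305, -0.1385, 0.1197]
tool_rot: [3.142, 0.0, 1.571]
contact_force: [-0.2, -0.7, 0.2]
opening: 0.0918
grip_force: 0.0
```

Run:
```python
from h import *
print(robot.observe()["tool_pos"])
for n in("side","wrist","scene"):
    im,d=read_camera(n); P=cloud(d,cal(n)); print(n)
    hsv=cv2.cvtColor(im,cv2.COLOR_BGR2HSV); nb=~(cv2.inRange(hsv,(95,100,40),(130,255,255))>0)
    q=nb&(abs(P[...,0]-.53)<.12)&(abs(P[...,1]+.136)<.05)&(d>0)
    for z in np.arange(.11,.26,.006):
        r=P[q&(P[...,2]>=z)&(P[...,2]<z+.006)]
        L=r[r[:,0]<.505];M=r[(r[:,0]>=.505)&(r[:,0]<.556)];H=r[r[:,0]>=.556]
        f=lambda a:(len(a),np.percentile(a,[5,95],axis=0)[:,:2].round(3).tolist()) if len(a)>2 else len(a)
        print(round(z,3),f(L),f(M),f(H))
```

```text
[ 0.53051811 -0.13848837  0.11974042]
side
0.11 0 (3, [[0.528, -0.126], [0.534, -0.125]]) 0
0.116 0 (5, [[0.508, -0.134], [0.551, -0.12]]) 0
0.122 0 2 0
0.128 0 2 0
0.134 0 (4, [[0.506, -0.142], [0.551, -0.128]]) 0
0.14 0 2 0
0.146 0 (19, [[0.517, -0.158], [0.55, -0.131]]) 0
0.152 (6, [[0.477, -0.131], [0.482, -0.126]]) (9, [[0.528, -0.149], [0.551, -0.127]]) (10, [[0.576, -0.143], [0.582, -0.127]])
0.158 (12, [[0.472, -0.131], [0.483, -0.127]]) 0 (16, [[0.576, -0.146], [0.586, -0.129]])
0.164 (15, [[0.468, -0.135], [0.483, -0.125]]) 0 (20, [[0.576, -0.147], [0.591, -0.127]])
0.17 (18, [[0.467, -0.138], [0.48, -0.126]]) 0 (22, [[0.576, -0.139], [0.591, -0.127]])
0.176 (16, [[0.468, -0.132], [0.482, -0.127]]) 0 (20, [[0.576, -0.14], [0.593, -0.127]])
0.182 (20, [[0.466, -0.132], [0.482, -0.127]]) 0 (19, [[0.576, -0.143], [0.592, -0.126]])
0.188 (18, [[0.466, -0.132], [0.48, -0.127]]) 0 (24, [[0.575, -0.139], [0.594, -0.127]])
0.194 (18, [[0.465, -0.148], [0.482, -0.127]]) 0 (27, [[0.576, -0.148], [0.593, -0.126]])
0.2 (18, [[0.466, -0.131], [0.482, -0.127]]) 0 (22, [[0.578, -0.147], [
[... 4920 characters left out ...]
45, -0.11], [0.5, -0.1]]) (24, [[0.507, -0.111], [0.553, -0.104]]) (46, [[0.563, -0.161], [0.611, -0.098]])
0.236 (56, [[0.436, -0.145], [0.479, -0.1]]) (5, [[0.527, -0.116], [0.55, -0.114]]) (87, [[0.573, -0.165], [0.609, -0.1]])
0.242 (18, [[0.435, -0.14], [0.495, -0.1]]) (10, [[0.516, -0.116], [0.548, -0.111]]) (23, [[0.559, -0.148], [0.62, -0.1]])
0.248 (52, [[0.434, -0.148], [0.499, -0.1]]) (30, [[0.507, -0.114], [0.549, -0.109]]) (66, [[0.561, -0.158], [0.614, -0.099]])
0.254 (236, [[0.436, -0.165], [0.487, -0.103]]) (31, [[0.509, -0.117], [0.554, -0.109]]) (186, [[0.569, -0.165], [0.621, -0.103]])
0.26 (31, [[0.479, -0.154], [0.503, -0.111]]) (23, [[0.507, -0.114], [0.543, -0.109]]) 0
```

In all three views the fingertips end at z≈0.150 and the body starts at 0.216. The body-to-tip distance is then 66 mm as specified, so reported z reads 30 mm low. I'll go down a further 30 mm and work from the measured heights.

>>> {"method": "send_rows", "body": {"plan": [[[0, 0, 0.2], [0, 0, 0]], [[0, 0, 0.2], [0, 0, 0]], [[0, 0, 0.2], [0, 0, 0]], [[0, 0, 0.2], [0, 0, 0]], [[0, 0, 0.2], [0, 0, 0]], [[0, 0, 0.2], [0, 0, 0]], [[0, 0, 0], [0, 0, 0]], [[0, 0, 0], [0, 0, 0]], [[0, 0, 0], [0, 0, 0]], [[0, 0, 0], [0, 0, 0]]]}}

```text
time: 8.2
tool_pos: [0.5306, -0.1385, 0.0899]
tool_rot: [3.141, 0.0, 1.571]
contact_force: [0.4, -0.6, 0.0]
opening: 0.0919
grip_force: 0.0
```

>>> {"method": "send_rows", "body": {"plan": [[[0, 0, 0], [0, 0, 0]], [[0, 0, 0], [0, 0, 0]], [[0, 0, 0], [0, 0, 0]], [[0, 0, 0], [0, 0, 0]], [[0, 0, 0], [0, 0, 0]], [[0, 0, 0], [0, 0, 0]], [[0, 0, 0], [0, 0, 0]], [[0, 0, 0], [0, 0, 0]], [[0, 0, 0], [0, 0, 0]], [[0, 0, 0], [0, 0, 0]]], "gripper": -0.4, "force": 10}}

```text
time: 9.45
tool_pos: [0.5305, -0.1385, 0.0897]
tool_rot: [-3.142, -0.0, 1.571]
contact_force: [-0.8, -0.4, -0.2]
opening: 0.0462
grip_force: 10.0
```

The cap is gripped at 46 mm opening with 10 N. I'll firm up the grip and begin pushing.

>>> {"method": "send_rows", "body": {"plan": [[[0, 0, 0], [0, 0, 0]], [[0, 0, 0], [0, 0, 0]], [[0, 0, 0.02], [0, 0, 0]], [[0, 0, 0.02], [0, 0, 0]], [[0, 0, 0.02], [0, 0, 0]], [[0, 0, 0.02], [0, 0, 0]], [[0, 0, 0.02], [0, 0, 0]], [[0, 0, 0.02], [0, 0, 0]], [[0, 0, 0], [0, 0, 0]], [[0, 0, 0], [0, 0, 0]]], "force": 45}}

```text
time: 10.7
tool_pos: [0.5305, -0.1385, 0.0869]
tool_rot: [3.141, 0.0, 1.571]
contact_force: [-2.5, -0.7, 5.3]
opening: 0.0454
grip_force: 45.0
```

>>> {"method": "send_rows", "body": {"plan": [[[0, 0, 0.02], [0, 0, 0]], [[0, 0, 0.02], [0, 0, 0]], [[0, 0, 0.02], [0, 0, 0]], [[0, 0, 0.02], [0, 0, 0]], [[0, 0, 0.02], [0, 0, 0]], [[0, 0, 0.02], [0, 0, 0]], [[0, 0, 0.02], [0, 0, 0]], [[0, 0, 0.02], [0, 0, 0]], [[0, 0, 0], [0, 0, 0]], [[0, 0, 0], [0, 0, 0]]]}}

```text
time: 11.95
tool_pos: [0.5306, -0.1385, 0.0834]
tool_rot: [3.141, 0.0, 1.571]
contact_force: [-2.9, 1.5, 8.6]
opening: 0.0459
grip_force: 45.0
```

>>> {"method": "send_rows", "body": {"plan": [[[0, 0, 0.02], [0, 0, 0]], [[0, 0, 0.02], [0, 0, 0]], [[0, 0, 0.02], [0, 0, 0]], [[0, 0, 0.02], [0, 0, 0]], [[0, 0, 0.02], [0, 0, 0]], [[0, 0, 0.02], [0, 0, 0]], [[0, 0, 0.02], [0, 0, 0]], [[0, 0, 0.02], [0, 0, 0]], [[0, 0, 0], [0, 0, 0]], [[0, 0, 0], [0, 0, 0]]]}}

```text
time: 13.2
tool_pos: [0.5307, -0.1385, 0.0799]
tool_rot: [3.141, 0.0, 1.571]
contact_force: [-5.9, 0.3, 12.1]
opening: 0.0459
grip_force: 45.0
```

>>> {"method": "send_rows", "body": {"plan": [[[0, -0.02, 0.02], [0, 0, 0]], [[0, -0.01, 0.02], [0, 0, 0]], [[0, 0, 0.02], [0, 0, 0]], [[0, 0, 0.02], [0, 0, 0]], [[0, 0, 0.02], [0, 0, 0]], [[0, 0, 0.02], [0, 0, 0]], [[0, 0, 0.02], [0, 0, 0]], [[0, 0, 0], [0, 0, 0]], [[0, 0, 0], [0, 0, 0]], [[0, 0, 0], [0, 0, 0]]]}}

```text
time: 14.45
tool_pos: [0.5307, -0.1386, 0.0776]
tool_rot: [3.138, 0.001, 1.571]
contact_force: [-5.9, 2.5, 20.2]
opening: 0.0456
grip_force: 45.0
```

>>> {"method": "send_rows", "body": {"plan": [[[0, -0.02, -0.02], [0, 0, 0]], [[0, -0.02, -0.02], [0, 0, 0]], [[0, 0, 0], [0, 0, 0]], [[0, 0, 0], [0, 0, 0]], [[0, 0, 0], [0, 0, 0]], [[0, 0, 0], [0, 0, -0.02]], [[0, 0, 0], [0, 0, -0.02]], [[0, 0, 0], [0, 0, -0.02]], [[0, 0, 0], [0, 0, 0]], [[0, 0, 0], [0, 0, 0]]]}}

```text
time: 15.7
tool_pos: [0.531, -0.1387, 0.0785]
tool_rot: [3.136, 0.002, 1.665]
contact_force: [-1.1, 1.9, 15.9]
opening: 0.0456
grip_force: 45.0
```

>>> {"method": "send_rows", "body": {"plan": [[[0, 0, 0.01], [0, 0, -0.03]], [[0, 0, 0], [0, 0, -0.03]], [[0, 0, 0], [0, 0, -0.03]], [[0, 0, 0], [0, 0, -0.03]], [[0, 0, 0], [0, 0, -0.03]], [[0, 0, 0], [0, 0, -0.03]], [[0, 0, 0], [0, 0, -0.03]], [[0, 0, 0], [0, 0, -0.03]], [[0, 0, 0], [0, 0, 0]], [[0, 0, 0], [0, 0, 0]]]}}

```text
time: 16.95
tool_pos: [0.5316, -0.139, 0.0784]
tool_rot: [3.136, 0.005, 2.042]
contact_force: [1.7, 1.6, 15.7]
opening: 0.0454
grip_force: 45.0
```

>>> {"method": "send_rows", "body": {"plan": [[[0, 0, 0], [0, 0, -0.03]], [[0, 0, 0], [0, 0, -0.03]], [[0, 0, 0], [0, 0, -0.03]], [[0, 0, 0], [0, 0, -0.03]], [[0, 0, 0], [0, 0, -0.03]], [[0, 0, 0], [0, 0, -0.03]], [[0, 0, 0], [0, 0, -0.03]], [[0, 0, 0], [0, 0, -0.03]], [[0, 0, 0], [0, 0, 0]], [[0, 0, 0], [0, 0, 0]]]}}

```text
time: 18.2
tool_pos: [0.5318, -0.1391, 0.0785]
tool_rot: [3.138, 0.007, 2.419]
contact_force: [1.9, 1.9, 15.1]
opening: 0.0451
grip_force: 45.0
```

Run:
```python
from h import *
s=robot.observe(); print(s["tool_rot"],s["contact_force"],s["torque"],s["qpos"].round(2))
w,dw=read_camera("wrist"); a,_=read_camera("side")
cv2.imwrite("pics/t1.png",np.hstack([cv2.resize(a[130:230,160:260],(400,400),interpolation=cv2.INTER_CUBIC),cv2.resize(w[100:384,114:398],(400,400))]))
```

```text
[3.13824766 0.00684786 2.41891324] [ 1.8516259   1.89968118 15.10821666] [ 0.40077944 -0.16965287  0.0346211 ] [-0.4   0.5   1.62  0.    1.01 -1.24]
```

View pics/t1.png

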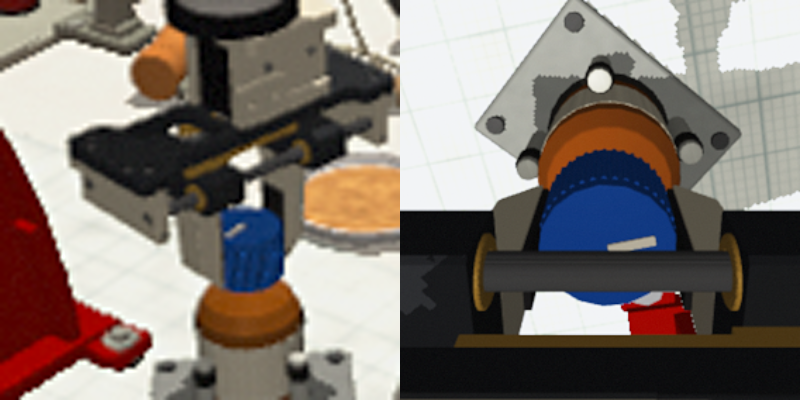

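The wrist view shows the white bar at (632,243), still fixed relative to the fingers while the foot has rotated, so the cap is turning with the hand. It has turned 0.85 rad so far; I'll take it to about 1.08.

>>> {"method": "send_rows", "body": {"plan": [[[0, 0, 0.01], [0, 0, -0.03]], [[0, 0, 0], [0, 0, -0.03]], [[0, 0, 0], [0, 0, -0.03]], [[0, 0, 0], [0, 0, -0.03]], [[0, 0, 0], [0, 0, -0.03]], [[0, 0, 0], [0, 0, 0]], [[0, 0, 0], [0, 0, 0]], [[0, 0, 0], [0, 0, 0]], [[0, 0, 0], [0, 0, 0]], [[0, 0, 0], [0, 0, 0]]]}}

```text
time: 19.55
tool_pos: [0.5318, -0.1391, 0.0783]
tool_rot: [3.14, 0.008, 2.655]
contact_force: [1.3, 2.3, 15.3]
opening: 0.0453
grip_force: 45.0
```

Turned 1.084 rad at 15 N, within the free range. Easing up slowly.

>>> {"method": "send_rows", "body": {"plan": [[[0, 0, -0.03], [0, 0, 0]], [[0, 0, -0.03], [0, 0, 0]], [[0, 0, -0.04], [0, 0, 0]], [[0, 0, -0.04], [0, 0, 0]], [[0, 0, -0.04], [0, 0, 0]], [[0, 0, -0.04], [0, 0, 0]], [[0, 0, -0.04], [0, 0, 0]], [[0, 0, -0.04], [0, 0, 0]], [[0, 0, -0.04], [0, 0, 0]], [[0, 0, -0.04], [0, 0, 0]]]}}

```text
time: 20.8
tool_pos: [0.5315, -0.139, 0.0865]
tool_rot: [3.14, 0.006, 2.654]
contact_force: [4.6, -0.3, 5.8]
opening: 0.0453
grip_force: 45.0
```

>>> {"method": "send_rows", "body": {"plan": [[[0, 0, -0.04], [0, 0, 0]], [[0, 0, -0.04], [0, 0, 0]], [[0, 0, -0.04], [0, 0, 0]], [[0, 0, -0.04], [0, 0, 0]], [[0, 0, -0.04], [0, 0, 0]], [[0, 0, -0.04], [0, 0, 0]], [[0, 0, -0.04], [0, 0, 0]], [[0, 0, -0.04], [0, 0, 0]], [[0, 0, -0.04], [0, 0, 0]], [[0, 0, -0.04], [0, 0, 0]]]}}

```text
time: 22.05
tool_pos: [0.5304, -0.1384, 0.0943]
tool_rot: [3.14, 0.002, 2.654]
contact_force: [9.1, -0.6, -7.0]
opening: 0.0456
grip_force: 45.0
```

There's a 9 N sideways load left over from my earlier lateral trim. I'll undo that (about 1.6 mm in +x) before lifting more.

>>> {"method": "send_rows", "body": {"plan": [[[-0.02, 0.01, 0], [0, 0, 0]], [[-0.02, 0.01, 0], [0, 0, 0]], [[-0.017, 0.01, 0], [0, 0, 0]], [[0, 0, 0], [0, 0, 0]], [[0, 0, 0], [0, 0, 0]], [[0, 0, 0], [0, 0, 0]], [[0, 0, 0], [0, 0, 0]], [[0, 0, 0], [0, 0, 0]], [[0, 0, 0], [0, 0, 0]], [[0, 0, 0], [0, 0, 0]]]}}

```text
time: 23.3
tool_pos: [0.5305, -0.1384, 0.0949]
tool_rot: [3.141, 0.0, 2.655]
contact_force: [4.3, 0.1, -4.7]
opening: 0.0454
grip_force: 45.0
```

Run:
```python
from h import *
s=robot.observe(); print(s["tool_pos"],s["contact_force"],s["torque"])
for n in("side","scene","wrist"):
    im,d=read_camera(n); P=cloud(d,cal(n)); hsv=cv2.cvtColor(im,cv2.COLOR_BGR2HSV)
    m=(cv2.inRange(hsv,(95,100,40),(130,255,255))>0)&(np.hypot(P[...,0]-.53,P[...,1]+.136)<.035)&(P[...,2]>.1)
    print(n,m.sum(),np.percentile(P[m][:,2],[1,3,10,50,90,97,99]).round(4))
```

```text
[ 0.53053469 -0.13842122  0.09490855] [ 4.25195521  0.14989198 -4.71762523] [ 0.03977777 -0.88757621  0.0014579 ]
side 236 [0.124  0.1251 0.1287 0.1494 0.1571 0.1579 0.1585]
scene 124 [0.1241 0.125  0.1298 0.1508 0.1539 0.155  0.1559]
wrist 5882 [0.125  0.1275 0.1358 0.155  0.156  0.1565 0.2069]
```

The cap's top is now at 0.156, or 6 mm above closed, so it's unhooked and only rubbing on the neck. I'll trim a bit more and lift gently.

>>> {"method": "send_rows", "body": {"plan": [[[-0.02, 0.01, 0], [0, 0, 0]], [[-0.01, 0.005, 0], [0, 0, 0]], [[0, 0, -0.04], [0, 0, 0]], [[0, 0, -0.04], [0, 0, 0]], [[0, 0, -0.04], [0, 0, 0]], [[0, 0, -0.04], [0, 0, 0]], [[0, 0, -0.04], [0, 0, 0]], [[0, 0, -0.04], [0, 0, 0]], [[0, 0, 0], [0, 0, 0]], [[0, 0, 0], [0, 0, 0]]]}}

```text
time: 24.7
tool_pos: [0.5312, -0.1385, 0.1012]
tool_rot: [3.142, 0.0, 2.655]
contact_force: [0.5, 0.7, -0.4]
opening: 0.0453
grip_force: 45.0
```

Free. Lifting clear.

>>> {"method": "send_rows", "body": {"plan": [[[0, 0, -0.1], [0, 0, 0]], [[0, 0, -0.15], [0, 0, 0]], [[0, 0, -0.2], [0, 0, 0]], [[0, 0, -0.2], [0, 0, 0]], [[0, 0, -0.25], [0, 0, 0]], [[0, 0, -0.25], [0, 0, 0]], [[0, 0, -0.25], [0, 0, 0]], [[0, 0, -0.3], [0, 0, 0]], [[0, 0, -0.3], [0, 0, 0]], [[0, 0, 0], [0, 0, 0]]]}}

```text
time: 25.95
tool_pos: [0.5317, -0.1387, 0.152]
tool_rot: [3.141, 0.002, 2.655]
contact_force: [0.3, -0.2, -1.1]
opening: 0.0454
grip_force: 45.0
```

Run:
```python
from h import *
f=lambda n:(np.load(n+".npz"))
for n in("side","scene"):
    z=f(n); P=cloud(z["d"],cal(n)); h=np.zeros((8,9))
    for i,x in enumerate(np.arange(.3,.7,.05)):
        for j,y in enumerate(np.arange(-.7,-.25,.05)):
            q=P[(P[...,0]>=x)&(P[...,0]<x+.05)&(P[...,1]>=y)&(P[...,1]<y+.05)&(z["d"]>0)]
            h[i,j]=np.percentile(q[:,2],97) if len(q)>5 else -1
    print(n,"rows x .3+, cols y -.7.."); print(h.round(2))
```

```text
side rows x .3+, cols y -.7..
[[ 0.02  0.    0.    0.    0.   -1.    0.04  0.04  0.04]
 [ 0.    0.   -1.   -1.   -1.   -1.   -1.   -1.   -1.  ]
 [-1.   -1.    0.03  0.    0.02  0.02  0.02  0.    0.  ]
 [ 0.01  0.02  0.03  0.    0.02  0.01  0.01  0.01  0.  ]
 [-1.    0.38  0.41  0.    0.02  0.02  0.02  0.01  0.  ]
 [-1.    0.4   0.39  0.02  0.    0.   -1.    0.    0.  ]
 [-1.    0.03  0.02  0.02  0.    0.    0.    0.    0.  ]
 [-1.   -1.    0.03  0.    0.    0.    0.    0.    0.  ]]
scene rows x .3+, cols y -.7..
[[ 0.03 -0.   -0.   -0.   -0.   -1.    0.04  0.04  0.04]
 [-0.   -0.   -0.   -0.    0.   -0.    0.04  0.04 -0.  ]
 [ 0.05  0.    0.02 -0.    0.01  0.01  0.01 -0.    0.  ]
 [ 0.06  0.03  0.03 -0.    0.01  0.01  0.01  0.01  0.  ]
 [ 0.01  0.54  0.51  0.01  0.01  0.01  0.01  0.01  0.  ]
 [ 0.02  0.54  0.54  0.54 -0.   -0.    0.    0.    0.  ]
 [ 0.18  0.47  0.54  0.02 -1.   -1.   -1.    0.    0.  ]
 [ 0.04  0.04  0.04 -0.   -1.   -1.   -0.   -0.    0.  ]]
```

A tall stand sits at x 0.50–0.60, y < -0.53, behind the dish. I'll aim slightly to the near side, at (0.480, -0.398).

>>> {"method": "send_rows", "body": {"plan": [[[-0.1, -0.35, 0], [0, 0, 0]], [[-0.21, -0.7, 0], [0, 0, 0]], [[-0.21, -0.7, 0], [0, 0, 0]], [[-0.21, -0.7, 0], [0, 0, 0]], [[-0.21, -0.7, 0], [0, 0, 0]], [[-0.21, -0.7, 0], [0, 0, 0]], [[-0.21, -0.7, 0], [0, 0, 0]], [[-0.21, -0.7, 0], [0, 0, 0]], [[-0.21, -0.7, 0], [0, 0, 0]], [[-0.21, -0.7, 0], [0, 0, 0]]]}}

```text
time: 27.2
tool_pos: [0.4972, -0.3099, 0.1512]
tool_rot: [3.142, 0.0, 2.655]
contact_force: [0.9, 0.2, -0.6]
opening: 0.0453
grip_force: 45.0
```

>>> {"method": "send_rows", "body": {"plan": [[[-0.21, -0.7, 0], [0, 0, 0]], [[-0.21, -0.7, 0], [0, 0, 0]], [[-0.21, -0.7, 0], [0, 0, 0]], [[-0.21, -0.7, 0], [0, 0, 0]], [[-0.21, -0.6, 0], [0, 0, 0]], [[0, -0.2, 0], [0, 0, 0]], [[0, 0, 0], [0, 0, 0]], [[0, 0, 0], [0, 0, 0]], [[0, 0, 0], [0, 0, 0]], [[0, 0, 0], [0, 0, 0]]]}}

```text
time: 28.45
tool_pos: [0.4787, -0.4002, 0.1513]
tool_rot: [3.142, 0.0, 2.655]
contact_force: [0.1, -0.1, -1.0]
opening: 0.0454
grip_force: 45.0
```

Run:
```python
from h import *
s=robot.observe(); print(s["tool_pos"],s["contact_force"],s["qpos"].round(2))
for n in("side","scene","wrist"):
    im,d=read_camera(n); P=cloud(d,cal(n)); hsv=cv2.cvtColor(im,cv2.COLOR_BGR2HSV)
    m=(cv2.inRange(hsv,(95,100,40),(130,255,255))>0)&(np.hypot(P[...,0]-.48,P[...,1]+.398)<.06)&(P[...,2]>.1)&(d>0)
    if m.sum()>9: print(n,m.sum(),np.percentile(P[m],[2,10,50,90,98],axis=0).round(4).tolist())
    m=((cv2.inRange(hsv,(5,70,120),(22,255,255))>0)&(np.hypot(P[...,0]-.484,P[...,1]+.405)<.08)&(P[...,2]<.03)&(d>0))
    print("cork",m.sum(), cv2.minEnclosingCircle(P[m][:,:2].astype(np.float32)) if m.any() else 0)
    cv2.imwrite(f"pics/d_{n}.png",im)
```

```text
[ 0.47866819 -0.40020385  0.1513455 ] [ 0.09317698 -0.08838696 -1.0185375 ] [-0.82  0.56  1.3   0.    1.28 -1.9 ]
side 19 [[0.4666, -0.3839, 0.1809], [0.4685, -0.3818, 0.1821], [0.4743, -0.3787, 0.185], [0.4781, -0.3767, 0.1904], [0.4858, -0.3744, 0.1907]]
cork 448 ((0.4837653338909149, -0.40489694476127625), 0.06112178415060043)
scene 104 [[0.4542, -0.4165, 0.1825], [0.4577, -0.4114, 0.1874], [0.4683, -0.3834, 0.2055], [0.4789, -0.3752, 0.2097], [0.4872, -0.3738, 0.2106]]
cork 361 ((0.48210424184799194, -0.4041740894317627), 0.06020107865333557)
wrist 5888 [[0.4556, -0.4148, 0.1825], [0.4568, -0.4091, 0.1921], [0.4666, -0.3923, 0.2114], [0.4822, -0.3783, 0.2124], [0.497, -0.3753, 0.2131]]
cork 6154 ((0.4852778911590576, -0.4062701463699341), 0.053868528455495834)
```

View pics/d_wrist.png

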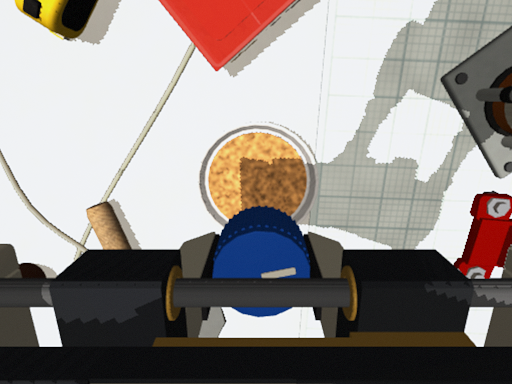

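The wrist view has the dish at (259,176) with radius 54 mm, matching its spec, and the cap upright in the fingers at (262,265). Dish centre is (0.485, -0.406). I'll lower with a small centring shift.

>>> {"method": "send_rows", "body": {"plan": [[[-0.1, -0.06, 0.3], [0, 0, 0]], [[-0.1, -0.06, 0.6], [0, 0, 0]], [[0, 0, 0.8], [0, 0, 0]], [[0, 0, 0.9], [0, 0, 0]], [[0, 0, 0.9], [0, 0, 0]], [[0, 0, 0.9], [0, 0, 0]], [[0, 0, 0.8], [0, 0, 0]], [[0, 0, 0.6], [0, 0, 0]], [[0, 0, 0.3], [0, 0, 0]], [[0, 0, 0.1], [0, 0, 0]]]}}

```text
time: 29.85
tool_pos: [0.4815, -0.4056, -0.0041]
tool_rot: [3.141, -0.0, 2.655]
contact_force: [-0.2, 0.6, -1.5]
opening: 0.0453
grip_force: 45.0
```

>>> {"method": "send_rows", "body": {"plan": [[[0, 0, 0], [0, 0, 0]], [[0, 0, 0.05], [0, 0, 0]], [[0, 0, 0.05], [0, 0, 0]], [[0, 0, 0.05], [0, 0, 0]], [[0, 0, 0.05], [0, 0, 0]], [[0, 0, 0.05], [0, 0, 0]], [[0, 0, 0.05], [0, 0, 0]], [[0, 0, 0.05], [0, 0, 0]], [[0, 0, 0], [0, 0, 0]], [[0, 0, 0], [0, 0, 0]]]}}

```text
time: 31.1
tool_pos: [0.4815, -0.4056, -0.0125]
tool_rot: [-3.142, 0.0, 2.655]
contact_force: [0.0, -0.7, -0.2]
opening: 0.0454
grip_force: 45.0
```

>>> {"method": "send_rows", "body": {"plan": [[[0, 0, 0.04], [0, 0, 0]], [[0, 0, 0.04], [0, 0, 0]], [[0, 0, 0.04], [0, 0, 0]], [[0, 0, 0.04], [0, 0, 0]], [[0, 0, 0.04], [0, 0, 0]], [[0, 0, 0.03], [0, 0, 0]], [[0, 0, 0.03], [0, 0, 0]], [[0, 0, 0.03], [0, 0, 0]], [[0, 0, 0], [0, 0, 0]], [[0, 0, 0], [0, 0, 0]]]}}

```text
time: 32.35
tool_pos: [0.4815, -0.4055, -0.0198]
tool_rot: [3.142, 0.0, 2.655]
contact_force: [-0.2, -1.1, -0.1]
opening: 0.0459
grip_force: 45.0
```

>>> {"method": "send_rows", "body": {"plan": [[[0, 0, 0.02], [0, 0, 0]], [[0, 0, 0.02], [0, 0, 0]], [[0, 0, 0.02], [0, 0, 0]], [[0, 0, 0.02], [0, 0, 0]], [[0, 0, 0], [0, 0, 0]], [[0, 0, 0], [0, 0, 0]], [[0, 0, 0], [0, 0, 0]], [[0, 0, 0], [0, 0, 0]], [[0, 0, 0], [0, 0, 0]], [[0, 0, 0], [0, 0, 0]]]}}

```text
time: 33.6
tool_pos: [0.4815, -0.4056, -0.0208]
tool_rot: [-3.141, 0.0, 2.655]
contact_force: [-3.3, 2.2, 6.5]
opening: 0.0457
grip_force: 45.0
```

The cap is on the cork with 6.5 N. I'll ease up slightly, then open partway so the fingers stay inside the dish wall.

>>> {"method": "send_rows", "body": {"plan": [[[0, 0, -0.02], [0, 0, 0]], [[0, 0, -0.015], [0, 0, 0]], [[0, 0, 0], [0, 0, 0]], [[0, 0, 0], [0, 0, 0]], [[0, 0, 0], [0, 0, 0]], [[0, 0, 0], [0, 0, 0]], [[0, 0, 0], [0, 0, 0]], [[0, 0, 0], [0, 0, 0]], [[0, 0, 0], [0, 0, 0]], [[0, 0, 0], [0, 0, 0]]]}}

```text
time: 34.85
tool_pos: [0.4815, -0.4055, -0.0208]
tool_rot: [3.142, 0.0, 2.655]
contact_force: [-0.8, 1.4, 5.5]
opening: 0.0458
grip_force: 45.0
```

>>> {"method": "send_rows", "body": {"plan": [[[0, 0, 0], [0, 0, 0]], [[0, 0, 0], [0, 0, 0]], [[0, 0, 0], [0, 0, 0]], [[0, 0, 0], [0, 0, 0]], [[0, 0, 0], [0, 0, 0]], [[0, 0, 0], [0, 0, 0]], [[0, 0, 0], [0, 0, 0]], [[0, 0, 0], [0, 0, 0]], [[0, 0, 0], [0, 0, 0]], [[0, 0, 0], [0, 0, 0]]], "gripper": 0.2, "force": 10}}

```text
time: 36.1
tool_pos: [0.4815, -0.4055, -0.0209]
tool_rot: [3.142, 0.0, 2.655]
contact_force: [0.0, 0.1, 0.2]
opening: 0.055
grip_force: 0.0
```

Released. Lifting away straight up.

>>> {"method": "send_rows", "body": {"plan": [[[0, 0, -0.05], [0, 0, 0]], [[0, 0, -0.15], [0, 0, 0]], [[0, 0, -0.25], [0, 0, 0]], [[0, 0, -0.4], [0, 0, 0]], [[0, 0, -0.5], [0, 0, 0]], [[0, 0, -0.6], [0, 0, 0]], [[0, 0, -0.6], [0, 0, 0]], [[0, 0, -0.6], [0, 0, 0]], [[0, 0, -0.6], [0, 0, 0]], [[0, 0, -0.4], [0, 0, 0]]]}}

```text
time: 37.35
tool_pos: [0.4817, -0.4058, 0.0841]
tool_rot: [-3.141, 0.001, 2.655]
contact_force: [-1.0, 0.6, -0.1]
opening: 0.0551
grip_force: 0.0
```

Run:
```python
from h import *
s=robot.observe(); print(s["tool_pos"],s["contact_force"])
for n in("side","scene","wrist"):
    im,d=read_camera(n); P=cloud(d,cal(n)); hsv=cv2.cvtColor(im,cv2.COLOR_BGR2HSV)
    m=(cv2.inRange(hsv,(95,100,40),(130,255,255))>0)&(np.hypot(P[...,0]-.485,P[...,1]+.406)<.07)&(P[...,2]<.08)&(d>0)
    t=m&(P[...,2]>.034)
    if t.sum()>9: print(n,m.sum(),np.percentile(P[m][:,2],[2,50,98]).round(4),cv2.minEnclosingCircle(P[t][:,:2].astype(np.float32)))
```

```text
[ 0.48170675 -0.40575974  0.08413685] [-0.98303471  0.61269964 -0.10190493]
side 207 [0.0081 0.0328 0.0431] ((0.4784655272960663, -0.40069785714149475), 0.022619517520070076)
scene 84 [0.0117 0.0353 0.0394] ((0.4825137257575989, -0.3989303708076477), 0.02357197366654873)
wrist 2793 [0.0125 0.0387 0.04  ] ((0.48054665327072144, -0.4022923707962036), 0.02314065396785736)
```

The cap stands upright with its top at 0.0395 m, as it should be on the cork, about 6 mm off the dish centre. Handing in.

```bash
python3 -c "
from cell import robot
print(robot.hand_in())"
```

```text
the job is handed in; nothing more can be done
None
```

I opened the bottle, set the cap upright on the dish's cork about 6 mm off centre, let go and handed the job in at about 37 s; the hand-in returned no verdict, the highest wrist force I read on the cap was about 21 N (readings came only at the end of each move), and reported tool height reads 30 mm low on this robot.

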